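Right the tipped bottle in the spring-fed lane and hold the follower back at its mark

TASK

One bottle has fallen over in the white bottle lane: stand it upright again in the lane, in the gap between the two bottles that are still standing, and let go of it. Then take the black knob of the spring follower at the right-hand end of the lane, pull the follower back, away from the bottles, until its pointer is in line with the steel index tab, and finish while still holding it there against its spring, so that a colleague can load the next bottle. Do not shift or knock over the standing bottles, and leave the other things on the worktop where they are.

Things in the scene. Friction and masses are not known exactly. Their poses are not given: they have to be found in the camera images.
- lane: white plastic bottle lane, fixed to the worktop. Origin: on the worktop under its centre line; y runs along the lane (roughly to the robot's left), x across it (away from the robot), z up. Flat floor 8 mm above the worktop, 56 mm wide between lips (6 mm thick, tops 14 mm above the worktop), from y = -0.32 to 0.18; end stops 58 mm high at +y, 26 mm at -y
- bottle_mid (a point): the tipped bottle: white, round, 48 mm in diameter, 101 mm tall with its red cap (cap 29 mm in diameter, from 81 mm up; straight wall at least from 5 to 65 mm above the base), 0.11 to 0.23 kg. The point lies on its axis 50 mm above its base; its z axis points from base to cap. It lies along the lane with the cap towards the lane's +y; standing on the lane floor this point is 58 mm above the worktop
- neighbour_a_mid (a point): standing brown bottle with black dropper top, 40 mm in diameter, 96 mm tall; the point is on its axis 37 mm above its base. It stands in the lane at one side of the gap (which side varies)
- neighbour_b_mid (a point): standing brown bottle with blue screw cap, 40 mm in diameter, 75 mm tall; the point is on its axis 37 mm above its base. It stands in the lane at the other side of the gap
- follower (a joint): slide of the spring follower: 0 at rest, grows to 0.085 m as it is pulled along the lane's -y (away from the bottles). A spring draws it back with about 5 N at rest and 10 N at 0.06 m; let go, it runs back to 0
- knob (a point): the follower's upright black knob: a round post 18 mm in diameter with a 24 mm head and foot; the point is on its axis, 53 mm above the worktop, half-way up the straight part (36 mm to 67 mm above the worktop; head up to 77 mm). The follower's grey push plate, 68 mm high above the worktop and 50 mm wide, stands 47 mm from the knob's axis towards the bottles, with a drum between (top 44 mm above the worktop, ends 17 mm from the knob's axis)
- pointer (a point): tip of the follower's small steel pointer, over the lane's near lip and in line with the knob; moves with the follower
- mark (a point): tip of the steel index tab that is clipped along the outside of the near lip (tab 10 mm wide, 16 mm high, does not move); the follower is at the mark when pointer and this point have the same y in the lane's frame
- petri: flat cream petri dish, 87 mm in diameter, 17 mm high, bystander; origin under its centre. (Also on the worktop: a tall microscope left of the lane, y above about 0.3 in the robot's frame, and a computer tower right of it, y below about -0.4: keep the wrist clear of both)
- tape: roll of tape, 84 mm in diameter, 24 mm high, lying flat, bystander; origin under its centre
- cover_glasses: small box, 36 x 36 x 16 mm, bystander; origin under its centre
Mind the look-alikes: they are no part of the job. Leave any green, orange or pink look-alike of the part that bears neighbour_a_mid alone.

How it is judged:
By the outcome, as a careful person would: the job done as asked, in the order asked, and still so for the second after the job is handed in, while the arm keeps its last pose, push and grip.
It also fails if it takes over 48 s, if anything falls off the work surface, if the arm or the gripper's body presses on something with over 40 N, if the wrist force passes 120 N, or if a joint passes its speed limit or range.

ROBOT

A 6-joint arm with a two-finger parallel gripper is mounted at the origin on a cart in front of the work surface, level with it; the furniture and walls round the work are solid. World frame = base frame: x ahead of the robot, y to its left, z up, the work surface at z = 0. Lengths are in mm, angles in rad, forces in N, time in s.
With the tool pointing down it reaches from about 325 to 900 mm from the base axis. Payload 6.1 kg.
Tool frame: the origin (TCP) lies at the very end of the fingers, on their centre line; the grasp point (between the pads) lies env.grip_point_offset behind it (env.grip_point_offset is the distance from the TCP to the grasp point, in mm); z points along the fingers, y is the line along which they close (so a half turn about z gives the same grasp; the last joint's range is limited). The gripper opens to 87 mm and grips with 3 to 60 N. Pads are 19 mm wide; open, the fingers measure 117 mm over their backs; the gripper's body (75 mm by 190 mm) begins 51 mm behind the grasp point.
Start: joints at [-1.44, 0.22, 1.526, -0, 1.395, -0.126], TCP at [158.735, -604.499, 222.538] pointing down, gripper open.
Joint ranges: [-2.98, 2.98], [-0.91, 2.08], [0.09, 2.57], [-1.24, 4.39], [0.2, 2.65], [-2.68, 2.68]. Speed limits (rad/s): [2.57, 2.57, 3.01, 3.14, 3.14, 3.14].

INTERFACE

Orientations are given as a rotation vector (axis times angle).
In Python, from cell import env, vision, close_job gives the robot as it stands.
- The arm moves only by the tool play_rows, never from a script. Its argument "targets" is a list of rows, each a list of 5 numbers: the shift along the tool's x, y, z in cm, then the turn about the tool's z in rad, then the opening, from -1 (shut) to 1 (fully open). A call has 1 to 12 rows; each row is the pose to reach, as a shift and turn from the pose commanded when the call began, along the tool's axes at that moment; what a row does not reach only later rows make up. A row lasts 1/12 s, in which the tool goes at most 41.7 mm and 7.16 degrees, less where a joint would pass 70% of its speed; a pose out of reach is approached as far as the arm can. A call with a gripper value outside its range is refused whole. The fingers move at their own pace and stop on an object; "grip_force" is the grip in N (left out, the last holds). Time passes only in rows, so rows that repeat a pose let the fingers close. It gives the time, the measured TCP pose, the force, the opening and the grip force at its end, in the units of the state.
- env.get_obs(): the state, without advancing time (a new reading comes with each control period).
- vision.capture(name): name is "side" or "top"; returns a dict with "image" (480x640x3 uint8, red, green, blue), "fx", "fy", "cx", "cy" (pixels), "distortion" ([k1, k2, p1, p2, k3] as OpenCV has them; the pictures are not rectified), "world_to_cam" (4x4, takes a point from world to camera coordinates). Camera axes: x right, y down, z forward; pixel columns grow to the right and rows downward; lengths in mm; the calibration is good to about 2 mm. A picture is of the moment at which its call begins. There is no depth.
- close_job(): hands the job in; it is judged then, once.
The state is a dict: "time": time; "joint_pos": joint angles; "qvel": joint speeds; "joint_efforts": joint torques, N m; "tcp_pos": TCP position; "tcp_rot": TCP orientation; "wrist_force": force on the tool from outside, world axes, zero at the start; "moment": the same for the moment, N m; "width": finger opening in mm; "grip_force": force on a finger pad.
Only numpy, scipy, OpenCV 4.12 (cv2) and the standard library are available. Lean on these libraries where they do the work, as an engineer would, in place of code of your own. Each camera call takes 0.05 s, during which the arm holds its last target. There are 200 camera calls.

## Working session

There is one attempt and no reset: what is moved stays moved. The work goes in short steps, Python scripts to look and compute and a tool call to move; the robot and the scene stay as the last step left them, time stands still between calls to the robot, and variables do not carry over. Pictures are saved under pics/ and viewed, at most 10 in all, crops included, and the job is handed in when it is done.

Besides the shell and the picture viewer there is one more tool, called as name(argument=value, ...) on one line, values as JSON. play_rows: Moves the arm, as the interface text tells. Its arguments: {"type":"object","properties":{"targets":{"type":"array","items":{"type":"array","items":{"type":"number"}}},"grip_force":{"type":"number"}},"required":["targets"]}

```bash
mkdir -p pics; ls; python3 - <<'E'
from cell import env, vision
import cv2,numpy as np
for n in("side","top"):
    c=vision.capture(n); cv2.imwrite(f"pics/{n}0.png",c["image"][:,:,::-1])
    print(n,c["fx"],c["fy"],c["cx"],c["cy"],c["distortion"]); print(np.round(c["world_to_cam"],3).tolist())
print(env.get_obs(), env.grip_point_offset)
E
```

```text
pics
side 495.1660733663273 495.1660733663273 323.6114525666806 246.18513880865677 [-0.01461493  0.          0.          0.          0.        ]
[[-0.991, -0.136, 0.016, 533.089], [-0.089, 0.549, -0.831, 93.573], [0.105, -0.825, -0.556, 833.505], [0.0, 0.0, 0.0, 1.0]]
top 596.3957219946833 596.3957219946833 314.7235176990391 243.93074194728294 [-0.09889436  0.          0.          0.          0.        ]
[[-0.009, -1.0, -0.01, -9.697], [-0.996, 0.01, -0.085, 560.683], [0.085, 0.01, -0.996, 995.378], [0.0, 0.0, 0.0, 1.0]]
{'time': 0.1, 'joint_pos': array([-1.44010687e+00,  2.21145918e-01,  1.52748211e+00, -2.53483261e-05,
        1.39469444e+00, -1.26059981e-01]), 'qvel': array([-1.01088114e-03, -2.02181164e-03, -2.66826357e-03, -8.87922493e-04,
       -7.04144556e-04,  9.75309814e-05]), 'joint_efforts': array([ 2.32389182e-03, -4.95941913e+01, -3.88520193e+01,  7.03792716e-02,
        5.14782756e-02, -6.14192072e-05]), 'tcp_pos': array([ 158.65100116, -603.95934798,  221.55520047]), 'tcp_rot': array([-3.11402494e+00, -4.01979743e-01,  4.54596395e-05]), 'wrist_force': array([ 0.27607591, -0.17332306, -0.34771288]), 'moment': array([0.02016365, 0.00318995, 0.00588084]), 'grip_force': 0.0, 'width': 87.09872484899448} 18.700000000000003
```

View pics/side0.png

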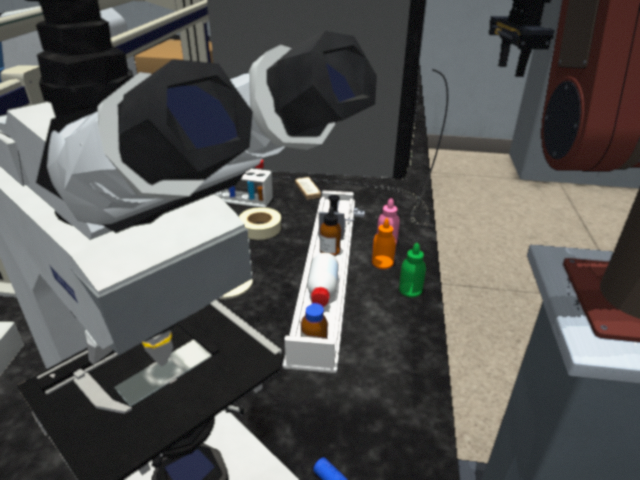

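View pics/top0.png

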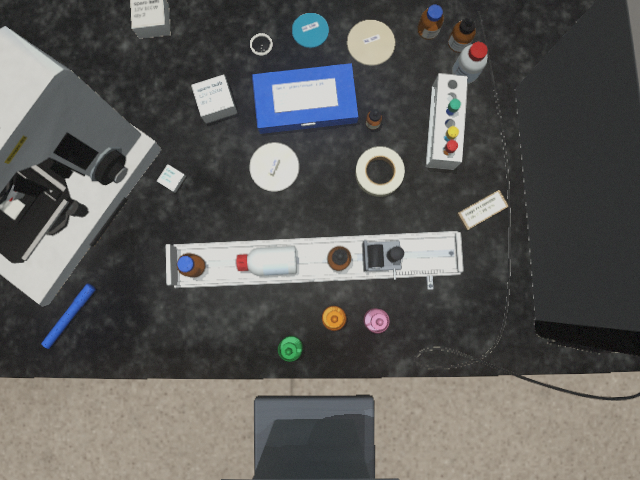

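The side view, looking along the lane, shows the tipped white bottle with its red cap at about (320,297), the blue-cap bottle at (315,318) and the dropper bottle at (330,230). In the top view the lane spans columns 165–462 and rows 233–288. There I see the cap at (243,262), the bottle's base end at about column 297, the blue cap at (190,264), the dropper at (340,258), the knob at (396,254) and the index tab at (430,282). Next I'll measure these and enlarge the lane.

```bash
cat > h.py <<'E'
import cv2,numpy as np
from cell import env,vision
def cap(n):
    c=vision.capture(n); c["K"]=np.array([[c["fx"],0,c["cx"]],[0,c["fy"],c["cy"]],[0,0,1.]]); c["D"]=np.array(c["distortion"]); c["W"]=np.array(c["world_to_cam"]); c["n"]=n
    return c
def ray(c,p):
    u=cv2.undistortPoints(np.array([[p]],float),c["K"],c["D"])[0,0]
    R,t=c["W"][:3,:3],c["W"][:3,3]
    d=R.T@np.array([u[0],u[1],1]); return -R.T@t,d/np.linalg.norm(d)
def onz(c,p,z):
    o,d=ray(c,p); return o+d*(z-o[2])/d[2]
def tri(c1,p1,c2,p2):
    o1,d1=ray(c1,p1);o2,d2=ray(c2,p2)
    s=np.linalg.lstsq(np.c_[d1,-d2],o2-o1,rcond=None)[0]
    a,b=o1+s[0]*d1,o2+s[1]*d2
    return (a+b)/2,np.linalg.norm(a-b)
def proj(c,P):
    R,t=c["W"][:3,:3],c["W"][:3,3]
    return cv2.projectPoints(np.array([P],float),cv2.Rodrigues(R)[0],t,c["K"],c["D"])[0][0,0]
def blob(c,lo,hi,roi):
    x0,y0,x1,y1=roi; h=cv2.cvtColor(c["image"],cv2.COLOR_RGB2HSV)[y0:y1,x0:x1]
    m=cv2.inRange(h,lo,hi); n,l,s,ce=cv2.connectedComponentsWithStats(m)
    if n<2: return None
    k=1+np.argmax(s[1:,4]); return ce[k]+[x0,y0],s[k]+[x0,y0,0,0,0]
E
python3 - <<'E'
from h import *
S=cap("side");T=cap("top")
red=((0,120,60),(8,255,255));blue=((105,120,50),(130,255,255));black=((0,0,0),(180,255,60))
for nm,m,rt,rs in(("cap",red,(225,240,260,280),(300,280,340,308)),("blue",blue,(172,245,215,285),(295,300,335,325)),("brown/black a",black,(325,240,355,275),(318,193,345,222)),("knob",black,(384,243,408,268),(326,190,345,215))):
    a=blob(T,*m,rt);b=blob(S,*m,rs); print(nm,a,b)
    if a and b: print("  ",np.round(tri(T,a[0],S,b[0]),1))
a=cv2.resize(T["image"][222:300,160:470],None,fx=2.55,fy=2.55,interpolation=3)
b=cv2.resize(S["image"][185:375,270:440],None,fx=2.1,fy=2.1,interpolation=3)
d=cv2.resize(S["image"][188:270,300:370],None,fx=4.8,fy=4.8,interpolation=3)
M=np.zeros((600,800,3),np.uint8);M[:a.shape[0],:a.shape[1]]=a;M[200:200+b.shape[0],:b.shape[1]]=b;M[200:200+d.shape[0],400:400+d.shape[1]]=d
cv2.imwrite("pics/m1.png",M[:,:,::-1])
E
```

```text
cap (array([241.68831169, 262.32467532]), array([237, 255,  11,  16, 154])) (array([320.09051724, 294.90517241]), array([311, 287,  18,  18, 232]))Traceback (most recent call last):
  File "<stdin>", line 6, in <module>
    return _wrapfunc(a, 'round', decimals=decimals, out=out)
    return _wrapit(obj, method, *args, **kwds)
    conv = _array_converter(obj)
ValueError: setting an array element with a sequence. The requested array has an inhomogeneous shape after 1 dimensions. The detected shape was (2,) + inhomogeneous part.
```

```bash
cat > m.py <<'E'
from h import *
S=cap("side");T=cap("top")
red=((0,120,60),(8,255,255));blue=((105,120,50),(130,255,255));black=((0,0,0),(180,255,60))
for nm,m,rt,rs in(("cap",red,(225,240,260,280),(300,280,340,308)),("blue",blue,(172,245,215,285),(295,300,335,325)),("a",black,(325,240,355,275),(318,193,345,222)),("knob",black,(384,243,408,268),(326,190,345,215))):
    a=blob(T,*m,rt);b=blob(S,*m,rs); print(nm,a,b)
    if a and b:
        P,e=tri(T,a[0],S,b[0]); print("  ",P.round(1),round(e,1))
# lane outer lip edges from the top view at z=14
g=cv2.cvtColor(T["image"],cv2.COLOR_RGB2GRAY).astype(int)
near=[];far=[]
for u in range(205,455,10):
    w=np.where(g[225:300,u]>130)[0]
    far.append(onz(T,(u,225+w[0]-.5),14)[:2]);near.append(onz(T,(u,225+w[-1]+.5),14)[:2])
for n,p in(("far",far),("near",near)):
    p=np.array(p);k=np.polyfit(p[:,1],p[:,0],1);r=p[:,0]-np.polyval(k,p[:,1])
    ok=abs(r)<2.5;k=np.polyfit(p[ok,1],p[ok,0],1);print(n,"x=%.4f*y+%.1f"%tuple(k),ok.sum(),r.round(1))
# bottle body: bright rows/cols
print("row262",g[262,225:320].tolist())
a=cv2.resize(T["image"][222:300,160:470],None,fx=2.55,fy=2.55,interpolation=3)
b=cv2.resize(S["image"][185:375,270:440],None,fx=2.1,fy=2.1,interpolation=3)
d=cv2.resize(S["image"][188:270,300:370],None,fx=4.8,fy=4.8,interpolation=3)
M=np.zeros((600,800,3),np.uint8);M[:a.shape[0],:a.shape[1]]=a;M[200:200+b.shape[0],:b.shape[1]]=b;M[200:200+d.shape[0],400:400+d.shape[1]]=d
cv2.imwrite("pics/m1.png",M[:,:,::-1])
E
python3 m.py
```

```text
cap (array([241.70967742, 262.37419355]), array([237, 255,  11,  16, 155])) (array([320.12875536, 294.93133047]), array([311, 287,  18,  18, 233]))
   [529.4 108.6  35.4] 0.2
blue (array([185.01020408, 263.55102041]), array([178, 256,  15,  16, 196])) (array([314.33948339, 312.20664207]), array([306, 303,  18,  19, 271]))
   [525.7 196.   76. ] 0.8
a (array([342.14814815, 257.62962963]), array([338, 253,   8,  10,  27])) (array([331.78059072, 210.57383966]), array([323, 196,  16,  26, 237]))
   [532.7 -59.   93.4] 0.7
knob (array([390.5       , 256.83333333]), array([387, 250,  10,  12,  48])) (array([333.        , 204.36923077]), array([326, 196,  13,  19, 130]))
   [ 537.3 -139.5   61.5] 4.9
far x=-0.0375*y+572.8 25 [-0.5  0.4 -0.4  0.5 -0.3  0.6 -0.2  0.7 -0.1  0.8 -0.  -0.9  0.1 -0.8
  0.1 -0.7  0.2 -0.6  0.3 -0.5  0.4 -0.4  0.6 -0.3  0.7]
near x=-0.0373*y+496.2 24 [-0.1 -0.9  0.1 -0.7  0.3 -0.5  0.5 -0.3  0.7 -0.1  0.8  0.1  1.   0.2
  1.1  0.3 -0.5  0.4 -0.4 -2.9 -0.3  0.6 -0.2  0.7 -0.1]
row262 [216, 215, 214, 215, 215, 215, 215, 216, 215, 216, 181, 128, 108, 100, 92, 88, 86, 86, 95, 105, 107, 109, 191, 207, 209, 213, 216, 215, 217, 216, 216, 217, 216, 215, 216, 215, 217, 216, 216, 217, 216, 216, 216, 216, 217, 217, 216, 216, 216, 216, 217, 217, 216, 217, 216, 216, 216, 216, 217, 216, 217, 216, 216, 215, 214, 214, 215, 215, 214, 205, 179, 134, 145, 151, 206, 215, 216, 215, 215, 216, 215, 216, 216, 215, 215, 208, 208, 209, 210, 199, 201, 203, 202, 204, 206]
```

View pics/m1.png

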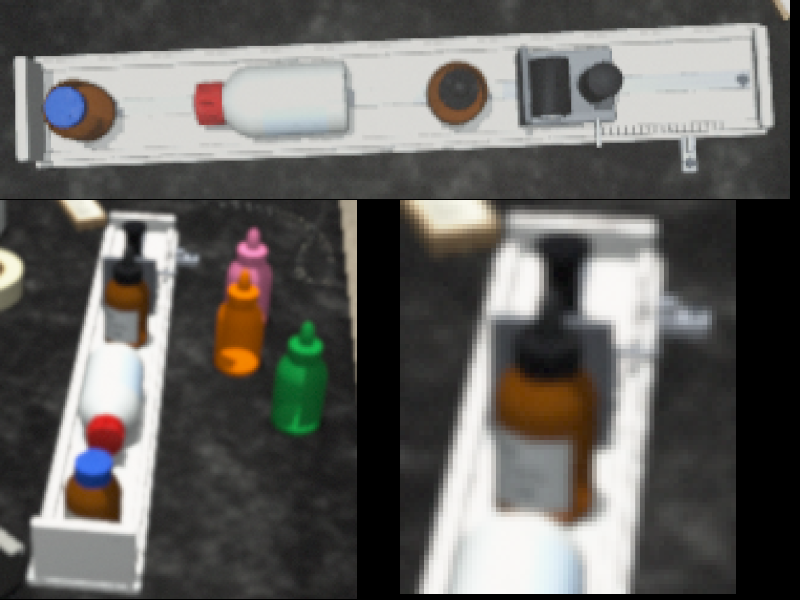

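The montage (x2.55 top, zoomed side) shows the cap at crop x 195–225 and the bottle body out to crop x 348, which is source columns 235–296. The lane is tilted about 2°, the knob head is at source (395,254), the pointer at (394,275) and the tab at (429,283). Cast onto the axis height, the bottle runs from y≈24 to 124, so 100.6 mm against 101 mm given. The cap triangulates to z≈35, and the centre line is x≈534.5−0.037y. I'll move off along an arc clear of the tower.

play_rows(targets=[[0.4,-0.8,0,0,1],[1.4,-2.8,0,0,1],[2.7,-5.6,0,0,1],[4.2,-8.6,0,0,1],[5.8,-11.7,0,0,1],[7.3,-14.7,0,0,1],[8.8,-17.8,0,0,1],[10.3,-20.8,0,0,1],[11.6,-23.6,0,0,1],[12.7,-25.8,0,0,1],[13.4,-27.2,0,0,1],[13.7,-27.8,0,0,1]])

```text
time: 1.3
tcp_pos: [221.0, -298.6, 222.4]
tcp_rot: [3.115, 0.405, 0.001]
wrist_force: [-0.6, -0.7, -0.5]
width: 86.8
grip_force: 0.0
```

```bash
python3 - <<'E'
from h import *
T=cap("top")
for n,p,z in(("bottle c",(265,261.2),32),("base",(295.3,261),40),("capend",(235.5,262.3),40),("a top",(340.4,256.5),100),("knob head",(160+600/2.55,222+83/2.55),77),("knob head2",(395.5,254.5),77),("pointer",(394.5,278),20),("tab",(429.5,283),16)):
    print(n,onz(T,p,z).round(1))
print(env.get_obs()["tcp_pos"],env.get_obs()["tcp_rot"])
E
```

```text
bottle c [531.3  69.4  32. ]
base [530.8  17.7  40. ]
capend [529.5 118.5  40. ]
a top [533.7 -56.1 100. ]
knob head [ 537.5 -145.7   77. ]
knob head2 [ 537.6 -146.    77. ]
pointer [ 501.1 -150.7   20. ]
tab [ 492.  -211.3   16. ]
[ 221.09686175 -298.8006836   222.55632832] [3.11499519e+00 4.05059974e-01 9.68175363e-04]
```

play_rows(targets=[[0.7,-0.5,0,0,1],[2.2,-1.6,0,0,1],[4.4,-3.2,0,0,1],[6.8,-4.9,0,0,1],[9.2,-6.7,0,0,1],[11.6,-8.4,0,0,1],[14.0,-10.1,0,0,1],[16.4,-11.9,0,0,1],[18.5,-13.4,0,0,1],[20.3,-14.7,0,0,1],[21.4,-15.5,0,0,1],[21.8,-15.8,0,0,1]])

```text
time: 2.35
tcp_pos: [392.7, -91.5, 222.4]
tcp_rot: [-3.115, -0.405, 0.0]
wrist_force: [-0.6, -0.1, -0.3]
width: 86.9
grip_force: 0.0
```

play_rows(targets=[[0.5,-0.4,0,-0.1,1],[1.8,-1.3,0,-0.22,1],[3.6,-2.6,0,-0.34,1],[5.5,-4.0,0,-0.46,1],[7.5,-5.4,0,-0.58,1],[9.5,-6.9,0,-0.7,1],[11.5,-8.3,0.5,-0.82,1],[13.4,-9.7,2,-0.94,1],[15.1,-10.9,4,-1.06,1],[16.6,-12.0,6,-1.18,1],[17.5,-12.6,7.5,-1.28,1],[17.8,-12.85,8,-1.351,1]])

```text
time: 3.35
tcp_pos: [530.3, 77.1, 139.1]
tcp_rot: [-2.172, -2.265, 0.005]
wrist_force: [-0.5, -0.3, -0.9]
width: 87.2
grip_force: 0.0
```

```bash
python3 - <<'E'
from h import *
o=env.get_obs();print(o["tcp_pos"],o["tcp_rot"],cv2.Rodrigues(o["tcp_rot"])[0].round(3).tolist(),o["joint_pos"])
E
```

```text
[530.27818646  77.12856829 139.07869216] [-2.1718339  -2.26549031  0.0048995 ] [[-0.042, 0.999, -0.004], [0.999, 0.042, -0.0], [0.0, -0.004, -1.0]] [-2.75442783e-03  8.80622800e-02  1.83745123e+00 -3.45278044e-05
  1.22056998e+00 -4.49492572e-02]
```

play_rows(targets=[[0,0,1,0,1],[0,0,2.5,0,1],[0,0,4.5,0,1],[0,0,6.5,0,1],[0,0,8.3,0,1],[0,0,9.5,0,1],[0,0,10,0,1],[0,0,10,0,1],[0,0,10,0,1]])

```text
time: 4.1
tcp_pos: [531.4, 76.5, 43.1]
tcp_rot: [2.181, 2.261, 0.001]
wrist_force: [-0.8, 0.6, 0.9]
width: 86.9
grip_force: 0.0
```

play_rows(targets=[[0.2,0,1,0,1],[0.3,0,2,0,1],[0.3,0,2.5,0,1],[0.3,0,2.5,0,1],[0.3,0,2.5,0,-1],[0.3,0,2.5,0,-1],[0.3,0,2.5,0,-1],[0.3,0,2.5,0,-1],[0.3,0,2.5,0,-1],[0.3,0,2.5,0,-1],[0.3,0,2.5,0,-1],[0.3,0,2.5,0,-1]], grip_force=4)

```text
time: 5.1
tcp_pos: [530.9, 79.9, 17.7]
tcp_rot: [2.18, 2.262, 0.0]
wrist_force: [0.8, 0.4, 0.3]
width: 46.4
grip_force: 4.0
```

play_rows(targets=[[0.1,0,0,0,-1],[0.3,0,0,0,-1],[0.6,0,0,0,-1],[1.0,0,0,0,-1],[1.4,0,0,0,-1],[1.8,0,0,0,-1],[2.2,0,0,0,-1],[2.6,0,0,0,-1],[2.9,0,0,0,-1],[3.0,0,0,0,-1],[3.0,0,0,0,-1]])

```text
time: 6.02
tcp_pos: [529.8, 110.2, 17.7]
tcp_rot: [2.179, 2.263, 0.0]
wrist_force: [-0.1, -1.3, 3.3]
width: 46.9
grip_force: 4.0
```

play_rows(targets=[[0,0,-0.1,0,-1],[-0.1,0,-0.3,0,-1],[-0.2,0,-0.5,0,-1],[-0.3,0,-0.7,0,-1],[-0.45,0,-0.9,0,-1],[-0.6,0,-1.1,0,-1],[-0.75,0,-1.3,0,-1],[-0.75,0,-1.3,0,-1],[-0.75,0,-1.3,0,-1]])

```text
time: 6.77
tcp_pos: [530.1, 102.2, 30.8]
tcp_rot: [2.18, 2.262, 0.001]
wrist_force: [0.2, 0.3, -0.5]
width: 46.6
grip_force: 4.0
```

```bash
python3 - <<'E'
from h import *
S=cap("side")
T=cap("top")
a=cv2.resize(T["image"][222:300,160:470],None,fx=2.55,fy=2.55,interpolation=3)
b=cv2.resize(S["image"][185:375,270:440],None,fx=2.1,fy=2.1,interpolation=3)
M=np.zeros((600,800,3),np.uint8);M[:a.shape[0],:a.shape[1]]=a;M[200:200+b.shape[0],:b.shape[1]]=b
cv2.imwrite("pics/m2.png",M[:,:,::-1])
E
```

```text
(no output)
```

View pics/m2.png

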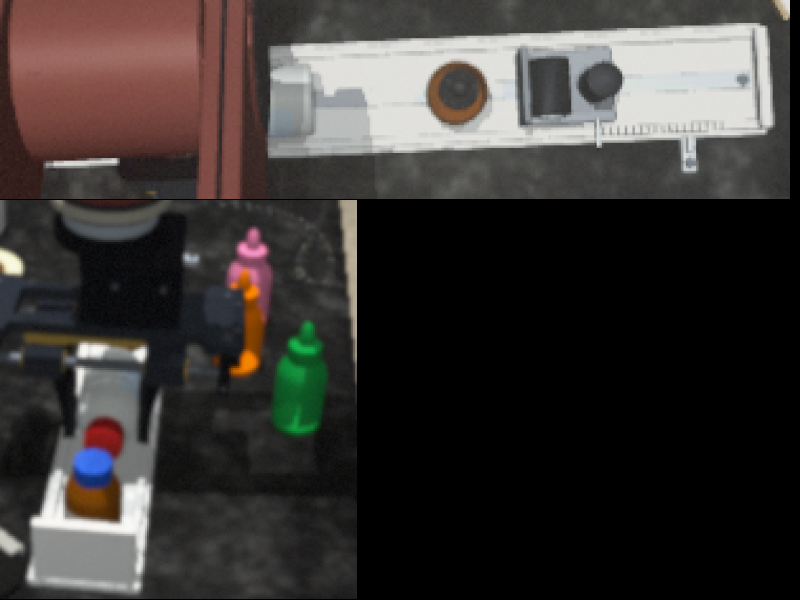

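The top view shows the base end tipping: its right edge is at crop x≈320 and the base face is coming into view. The side view shows the cap rising in the open gap behind the blue cap, so it is pivoting as planned. I'll continue the arc.

play_rows(targets=[[-0.35,0,-0.4,0,-1],[-0.65,0,-0.75,0,-1],[-1.0,0,-1.05,0,-1],[-1.25,0,-1.3,0,-1],[-1.6,0,-1.55,0,-1],[-2.0,0,-1.8,0,-1],[-2.4,0,-2.0,0,-1],[-2.7,0,-2.15,0,-1],[-3.25,0,-2.35,0,-1],[-3.8,0,-2.5,0,-1],[-4.35,0,-2.6,0,-1],[-4.35,0,-2.6,0,-1]])

```text
time: 7.87
tcp_pos: [531.8, 57.7, 56.8]
tcp_rot: [2.18, 2.261, 0.0]
wrist_force: [-0.5, -0.1, -0.7]
width: 47.0
grip_force: 4.0
```

```bash
python3 - <<'E'
from h import *
S=cap("side")
T=cap("top")
a=cv2.resize(T["image"][222:300,160:470],None,fx=2.55,fy=2.55,interpolation=3)
b=cv2.resize(S["image"][185:375,270:440],None,fx=2.1,fy=2.1,interpolation=3)
M=np.zeros((600,800,3),np.uint8);M[:a.shape[0],:a.shape[1]]=a;M[200:200+b.shape[0],:b.shape[1]]=b
cv2.imwrite("pics/m3.png",M[:,:,::-1])
E
```

```text
(no output)
```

View pics/m3.png

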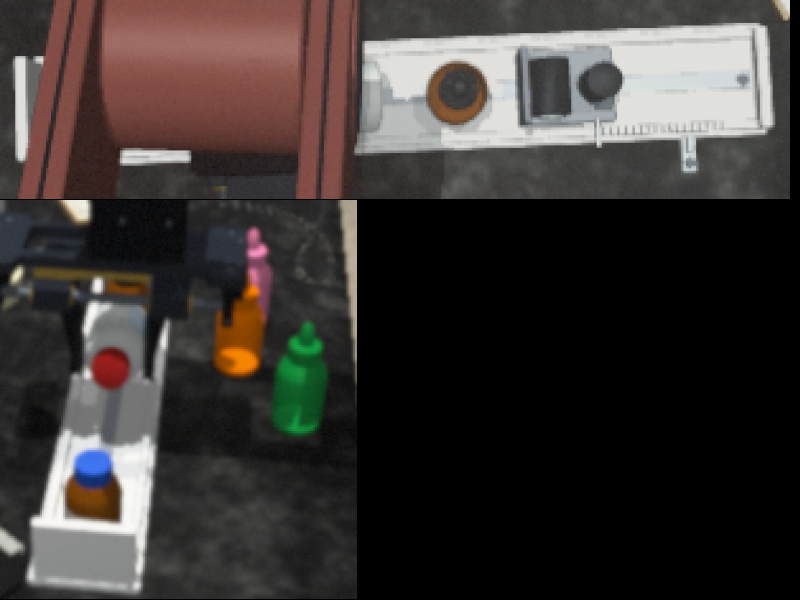

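The bottle came along with the gripper at only about 15–20° tilt: the base edge is at crop x≈383 and the dropper at 428–487, still untouched. The pads hold too much torsion. I'll back off to +y, raise it and ease the grip to 3 N so that it droops.

play_rows(targets=[[0.5,0,0,0,-1],[1.5,0,0,0,-1],[2.5,0,0,0,-1],[3,0,-1.5,0,-1],[3,0,-2.6,0,-1],[3,0,-3.3,0,-1],[3,0,-3.7,0,-1],[3,0,-3.7,0,-1]], grip_force=3)

```text
time: 8.63
tcp_pos: [531.5, 89.0, 95.0]
tcp_rot: [2.178, 2.261, 0.003]
wrist_force: [1.1, -0.6, -1.0]
width: 46.4
grip_force: 3.0
```

```bash
cat > v.py <<'E'
import sys
from h import *
S=cap("side");T=cap("top")
a=cv2.resize(T["image"][222:300,160:470],None,fx=2.55,fy=2.55,interpolation=3)
b=cv2.resize(S["image"][185:375,270:440],None,fx=2.1,fy=2.1,interpolation=3)
M=np.zeros((600,800,3),np.uint8);M[:a.shape[0],:a.shape[1]]=a;M[200:200+b.shape[0],:b.shape[1]]=b
cv2.imwrite(sys.argv[1],M[:,:,::-1])
# tilt: cap centre is 30 mm from the pads' axis (15 mm over the TCP), in the plane of the lane
r=blob(S,(0,120,60),(8,255,255),(290,190,360,330))
o=env.get_obs();p=o["tcp_pos"]+[0,0,15]
print(o["tcp_pos"].round(1),"red",r[0].round(1),r[1])
R=cv2.Rodrigues(o["tcp_rot"])[0]
for f in range(0,91,10):
    c=p+36*(R[:,0]*np.cos(np.radians(f))+np.array([0,0,1])*np.sin(np.radians(f)))
    print(f,proj(S,c).round(1),end=" ")
E
python3 v.py pics/m4.png
```

```text
[530.4  88.7  93.5] red [320.5 248.6] [311 240  19  18 261]
0 [319.3 263.2] 10 [319.4 259.5] 20 [319.5 255.4] 30 [319.8 251.2] 40 [320.1 246.9] 50 [320.4 242.6] 60 [320.8 238.7] 70 [321.3 235.1] 80 [321.7 231.9] 90 [322.1 229.4]
```

play_rows(targets=[[0,0,-3.5,0,-1],[0,0,-5,0,-1],[0,0,-6,0,-1],[0,0,-6.5,0,-1],[0,0,-6.5,0,-1],[0,0,-6,0,-1],[0,0,-5,0,-1],[0,0,-3.3,0,-1],[0,0,-0.5,0,-1],[0,0,-0.5,0,-1],[0,0,-0.5,0,-1]], grip_force=3)

```text
time: 9.65
tcp_pos: [527.4, 88.8, 95.2]
tcp_rot: [-2.176, -2.258, 0.008]
wrist_force: [1.0, 0.4, -0.7]
width: 46.6
grip_force: 3.0
```

```bash
python3 v.py pics/m4.png
```

```text
[530.4  88.9  98.6] red [323.9 242.5] [315 233  18  20 289]
0 [319.3 260.4] 10 [319.4 256.7] 20 [319.6 252.6] 30 [319.8 248.4] 40 [320.1 244. ] 50 [320.5 239.8] 60 [320.9 235.8] 70 [321.3 232.2] 80 [321.8 229.1] 90 [322.2 226.6]
```

View pics/m4.png

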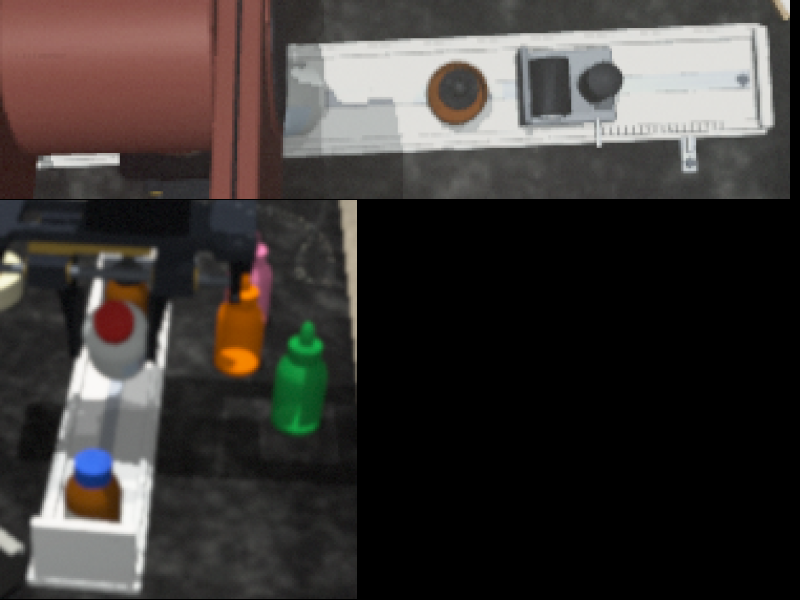

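The cap has risen and leans about 45° (centre at crop (113,322)); the base end at crop x≈325 is dropping, so the jerks help. I'll do one more cycle.

play_rows(targets=[[0,0,-3.5,0,-1],[0,0,-5,0,-1],[0,0,-6,0,-1],[0,0,-6.5,0,-1],[0,0,-6.5,0,-1],[0,0,-6,0,-1],[0,0,-5,0,-1],[0,0,-3.3,0,-1],[0,0,0,0,-1],[0,0,0,0,-1],[0,0,0,0,-1],[0,0,0,0,-1]], grip_force=3)

```text
time: 10.75
tcp_pos: [530.1, 88.8, 98.2]
tcp_rot: [-2.179, -2.261, 0.002]
wrist_force: [0.4, -0.3, -1.5]
width: 46.5
grip_force: 3.0
```

```bash
python3 v.py pics/m5.png
```

```text
[531.5  88.9  99.9] red [322.6 239. ] [314 228  18  22 295]
0 [318.6 259.6] 10 [318.7 255.8] 20 [318.8 251.8] 30 [319.1 247.5] 40 [319.4 243.2] 50 [319.7 239. ] 60 [320.1 235. ] 70 [320.6 231.4] 80 [321.  228.2] 90 [321.5 225.7]
```

play_rows(targets=[[0,0,0.5,0,-1],[0,0,1.5,0,-1],[0,0,2.5,0,-1],[0,0,3.4,0,-1],[0,0,4.0,0,-1],[0,0,4.4,0,-1],[0,0,4.6,0,-1],[0,0,4.6,0,-1]], grip_force=3)

```text
time: 11.52
tcp_pos: [530.4, 88.9, 52.3]
tcp_rot: [-2.18, -2.262, 0.0]
wrist_force: [0.3, -0.7, -0.6]
width: 46.5
grip_force: 3.0
```

play_rows(targets=[[-0.3,0,0,0,-1],[-0.7,0,-0.05,0,-1],[-1.1,0,-0.15,0,-1],[-1.6,0,-0.2,0,-1],[-2.1,0,-0.2,0,-1],[-2.6,0,-0.2,0,-1],[-3.1,0,-0.15,0,-1],[-3.4,0,-0.1,0,-1],[-3.4,0,-0.1,0,-1]], grip_force=3)

```text
time: 12.27
tcp_pos: [531.8, 54.1, 53.6]
tcp_rot: [2.181, 2.261, -0.0]
wrist_force: [-0.8, -0.3, 0.4]
width: 46.9
grip_force: 3.0
```

```bash
python3 v.py pics/m5.png
```

```text
[531.7  54.7  53.6] red [324.5 246.3] [316 236  17  21 251]
0 [321.3 271.2] 10 [321.4 267.8] 20 [321.6 264.1] 30 [321.8 260.1] 40 [322.1 256.1] 50 [322.4 252.1] 60 [322.8 248.4] 70 [323.2 245. ] 80 [323.6 242. ] 90 [324.  239.6]
```

View pics/m5.png

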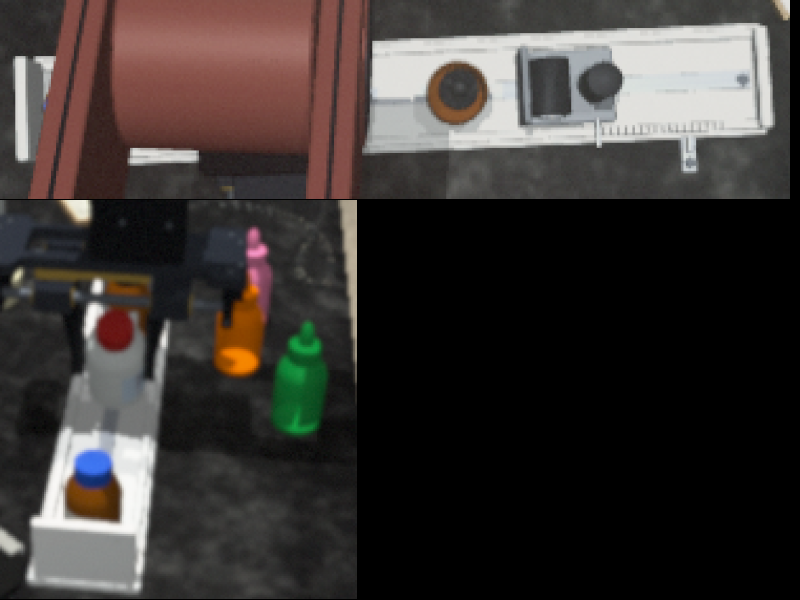

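The bottle is now about 65° up: the cap is at crop (115,330), and the body and a label below it are visible. The base isn't near the dropper. I'll keep dragging with slight pressure.

play_rows(targets=[[-0.4,0,0,0,-1],[-0.8,0,0,0,-1],[-1.2,0,0.05,0,-1],[-1.6,0,0.1,0,-1],[-2.0,0,0.15,0,-1],[-2.4,0,0.25,0,-1],[-2.7,0,0.35,0,-1],[-2.9,0,0.4,0,-1],[-2.9,0,0.4,0,-1]], grip_force=3)

```text
time: 13.12
tcp_pos: [533.2, 25.6, 49.8]
tcp_rot: [2.18, 2.261, 0.001]
wrist_force: [1.1, 1.5, 1.3]
width: 47.1
grip_force: 3.0
```

```bash
python3 v.py pics/m6.png
```

```text
[533.2  25.8  49.7] red [327.4 232.5] [320 227  16  12 146]
0 [322.9 262.6] 10 [323.  259.2] 20 [323.2 255.6] 30 [323.4 251.7] 40 [323.6 247.8] 50 [324. 244.] 60 [324.3 240.4] 70 [324.7 237.1] 80 [325.1 234.3] 90 [325.4 232. ]
```

play_rows(targets=[[0,0,0.15,0,-1],[0,0,0.3,0,-1],[0,0,0.3,0,-1]])

```text
time: 13.47
tcp_pos: [533.3, 26.0, 46.7]
tcp_rot: [2.179, 2.262, 0.001]
wrist_force: [2.4, 1.6, 3.0]
width: 46.7
grip_force: 3.0
```

```bash
python3 v.py pics/m6.png
```

```text
[533.2  26.   46.7] red [326.9 234.1] [319 229  17  11 135]
0 [322.9 264.2] 10 [323.  260.8] 20 [323.1 257.2] 30 [323.3 253.3] 40 [323.6 249.5] 50 [323.9 245.7] 60 [324.3 242.1] 70 [324.7 238.8] 80 [325. 236.] 90 [325.4 233.6]
```

View pics/m6.png

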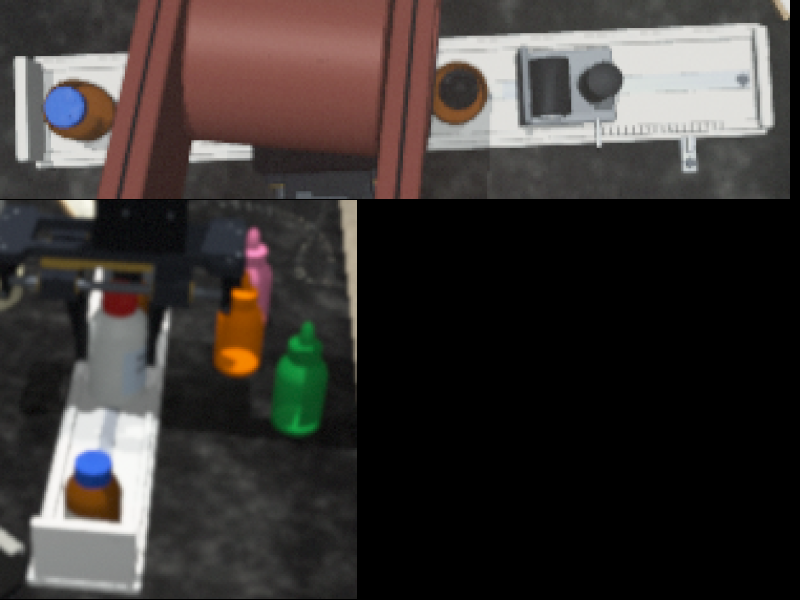

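The bottle now looks nearly upright: the cap is at crop (120,300) under the gripper, and the base front edge is at about crop (117,405). I'll check the tilt numerically.

```bash
python3 - <<'E'
from h import *
S=cap("side")
for v in (280,281,282,283,284): print(v,onz(S,(325.7,v),8).round(1))
print(S["image"][268:296,325].tolist())
# if upright on y=26: expected top/bottom of red (cap side front y+14.5, z 89..109) and base front
for P in((533,40.5,89),(533,40.5,109),(533,50,8),(533,50,13),(533,50,73)): print(P,proj(S,P).round(1))
E
```

```text
280 [530.   33.8   8. ]
281 [529.6  36.6   8. ]
282 [529.3  39.4   8. ]
283 [528.9  42.2   8. ]
284 [528.5  44.9   8. ]
[[127, 129, 128], [126, 130, 129], [125, 129, 128], [124, 129, 127], [126, 129, 127], [126, 129, 127], [125, 128, 127], [122, 126, 125], [122, 127, 125], [122, 126, 124], [122, 125, 124], [121, 124, 122], [120, 123, 121], [120, 125, 122], [118, 121, 119], [106, 110, 110], [99, 103, 105], [112, 115, 121], [138, 144, 151], [161, 168, 173], [177, 181, 188], [185, 190, 197], [189, 194, 199], [189, 194, 198], [197, 200, 204], [205, 208, 213], [211, 214, 216], [216, 219, 220]]
(533, 40.5, 89) [324.2 242.8]
(533, 40.5, 109) [324.4 232.4]
(533, 50, 8) [322.7 285.6]
(533, 50, 13) [322.7 283.3]
(533, 50, 73) [323.3 254.2]
```

play_rows(targets=[[0,0,-0.1,0,-1],[0,0,-0.1,0,0.15],[0,0,-0.1,0,0.2],[0,0,-0.1,0,0.3],[0,0,-0.1,0,0.5],[0,0,-0.1,0,0.8],[0,0,-0.1,0,0.8],[0,0,-0.1,0,0.8],[0,0,-0.1,0,0.8]])

```text
time: 14.37
tcp_pos: [532.8, 25.9, 47.6]
tcp_rot: [2.18, 2.262, 0.0]
wrist_force: [-0.5, -0.8, 0.6]
width: 76.6
grip_force: 0.0
```

play_rows(targets=[[0,0,-0.5,0,0.8],[0,0,-1.5,0,0.8],[0,0,-3,0,0.8],[0,0,-5,0,0.8],[0,0,-7,0,0.8],[0,0,-9,0,0.8],[0,0,-11,0,0.8],[0,0,-13,0,0.8],[0,0,-14.5,0,0.8],[0,0,-15,0,0.8],[0,0,-15,0,0.8]])

```text
time: 15.28
tcp_pos: [534.0, 25.8, 200.1]
tcp_rot: [2.178, 2.26, 0.004]
wrist_force: [0.1, 0.2, -0.2]
width: 78.1
grip_force: 0.0
```

```bash
python3 v.py pics/m7.png
```

```text
[532.5  25.9 197.2] red [327.4 231.2] [320 223  17  18 243]
0 [324.9 180.2] 10 [325.  176.2] 20 [325.2 171.9] 30 [325.4 167.5] 40 [325.7 163.2] 50 [326.1 159.1] 60 [326.5 155.3] 70 [326.9 152.1] 80 [327.3 149.4] 90 [327.7 147.4]
```

View pics/m7.png

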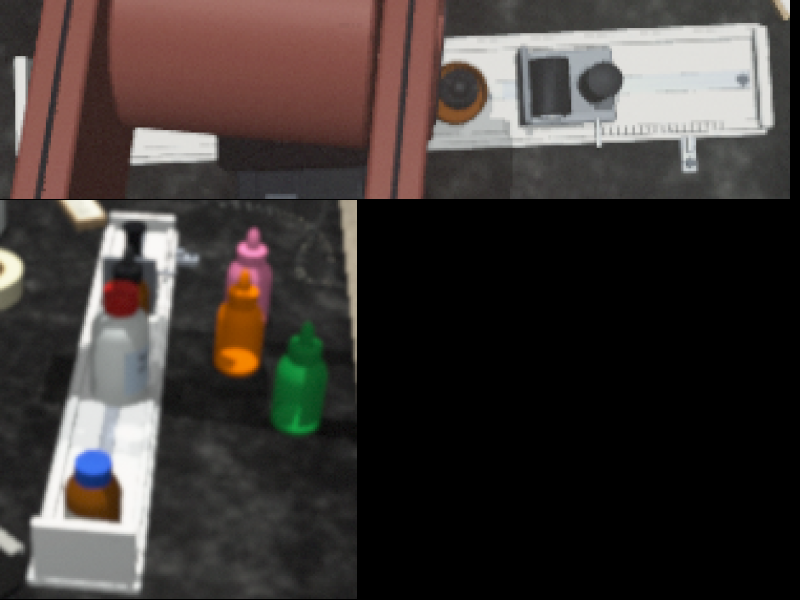

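The white bottle stands upright and free in the gap, with its cap at side px (327,231) and its base at about crop (122,400). The neighbours and look-alikes are in place. Next I'll measure the knob, pointer and tab precisely.

```bash
python3 - <<'E'
from h import *
S=cap("side");T=cap("top")
g=cv2.cvtColor(T["image"],cv2.COLOR_RGB2GRAY).astype(int)
print("T rows 266-292 cols 388-402 / 423-437")
for r in range(266,292): print(r,g[r,388:402].tolist(),g[r,423:437].tolist())
print("knob T")
for r in range(244,268,2): print(r,g[r,382:412].tolist())
s=cv2.cvtColor(S["image"],cv2.COLOR_RGB2GRAY).astype(int)
print("side rows 192-212 cols 322-372")
for r in range(192,224,1): print(r,s[r,322:350:2].tolist(),s[r,345:372].tolist())
E
```

```text
T rows 266-292 cols 388-402 / 423-437
266 [168, 169, 168, 168, 172, 172, 173, 171, 171, 172, 172, 171, 165, 148] [224, 226, 225, 225, 225, 225, 225, 225, 225, 225, 225, 225, 225, 224]
267 [172, 174, 171, 173, 171, 172, 172, 170, 172, 172, 172, 171, 168, 140] [225, 224, 224, 225, 225, 224, 225, 225, 225, 225, 224, 224, 225, 225]
268 [175, 174, 174, 173, 172, 163, 194, 162, 166, 165, 163, 164, 160, 160] [225, 225, 225, 224, 224, 225, 225, 224, 224, 224, 224, 225, 225, 225]
269 [151, 149, 143, 141, 137, 144, 210, 141, 134, 133, 138, 142, 156, 208] [225, 225, 225, 226, 224, 226, 224, 221, 207, 208, 208, 208, 207, 201]
270 [158, 198, 201, 201, 199, 138, 215, 156, 199, 202, 202, 205, 206, 224] [215, 213, 208, 224, 218, 209, 223, 217, 188, 218, 208, 190, 217, 204]
271 [168, 206, 209, 209, 210, 138, 216, 178, 196, 213, 220, 204, 220, 219] [219, 215, 186, 224, 215, 188, 225, 215, 182, 224, 214, 188, 225, 211]
272 [209, 215, 216, 215, 214, 162, 216, 200, 166, 217, 222, 178, 220, 222] [202, 218, 181, 225, 217, 183, 225, 215, 184, 224, 211, 175, 225, 217]
273 [225, 225, 225, 224, 223, 172, 217, 
[... 9541 characters left out ...]
 26, 19, 21, 54, 66, 67, 100, 177, 174] [143, 177, 181, 174, 172, 171, 165, 141, 100, 64, 45, 39, 37, 37, 38, 40, 42, 39, 44, 41, 49, 51, 44, 45, 43, 42, 45]
221 [62, 32, 21, 20, 20, 20, 16, 22, 54, 65, 68, 102, 203, 187] [158, 203, 202, 187, 182, 182, 178, 138, 83, 50, 40, 37, 38, 38, 42, 38, 41, 40, 39, 40, 42, 44, 42, 43, 40, 40, 44]
222 [63, 36, 22, 25, 25, 20, 12, 20, 55, 63, 66, 104, 215, 184] [163, 215, 207, 184, 189, 206, 207, 155, 85, 46, 36, 34, 36, 40, 35, 36, 38, 41, 41, 39, 39, 41, 37, 39, 39, 39, 41]
223 [67, 44, 35, 37, 33, 30, 19, 23, 56, 66, 68, 102, 210, 182] [160, 210, 202, 182, 196, 223, 222, 164, 85, 45, 36, 36, 36, 36, 38, 37, 41, 43, 41, 43, 41, 38, 37, 37, 38, 37, 40]
```

play_rows(targets=[[-0.5,0,0,0,0.6],[-1.8,0,0,0,0.4],[-3.6,0,0,0,0.2],[-5.8,0,0,0,0.2],[-8.2,0,0,0,0.2],[-10.6,0,0,0,0.2],[-12.9,-0.1,0,0,0.2],[-14.9,-0.1,0,0,0.2],[-16.4,-0.1,0,0,0.2],[-17.2,-0.1,0,0,0.2],[-17.4,-0.1,0,0,0.2],[-17.4,-0.1,0,0,0.2]])

```text
time: 16.48
tcp_pos: [537.9, -148.6, 197.1]
tcp_rot: [-2.181, -2.26, 0.0]
wrist_force: [-0.1, 0.5, -0.6]
width: 52.3
grip_force: 0.0
```

```bash
python3 - <<'E'
from h import *
S=cap("side");T=cap("top")
print("head",onz(T,(396.2,253.5),77).round(1),[x.round(1) if hasattr(x,'round') else x for x in tri(T,(396.2,253.5),S,(333.8,197))])
p=onz(T,(394.45,278.5),17);m=onz(T,(429.45,277.5),16);u=np.array([-.0375,.9993,0])
print(p,m,"travel",(p-m)@u, env.get_obs()["tcp_pos"],env.get_obs()["width"])
E
```

```text
head [ 539.2 -147.2   77. ] [array([ 539.5, -147.6,   73.6]), np.float64(0.1)]
[ 500.36212019 -150.99122683   17.        ] [ 501.43095003 -211.43676331   16.        ] travel 60.44330572048591 [ 538.05042646 -147.49625557  197.2984525 ] 52.11145851214126
```

Knob head triangulates to (539.5, −147.6, 74), which agrees with its given height. Descend and grip.

play_rows(targets=[[0,0.1,1,0,0.2],[0,0.1,3,0,0.2],[0,0.1,6,0,0.2],[0,0.1,9,0,0.2],[0,0.1,11.5,0,0.2],[0,0.1,13.5,0,0.2],[0,0.1,15,0,0.2],[0,0.1,15.7,0,0.2],[0,0.1,15.9,0,0.2],[0,0.1,15.9,0,0.2]])

```text
time: 17.42
tcp_pos: [539.1, -147.4, 38.2]
tcp_rot: [-2.179, -2.262, 0.0]
wrist_force: [0.0, -0.2, 0.1]
width: 52.0
grip_force: 0.0
```

play_rows(targets=[[0,0,0,0,-1],[0,0,0,0,-1],[0,0,0,0,-1],[0,0,0,0,-1],[0,0,0,0,-1],[0,0,0,0,-1],[0,0,0,0,-1],[0,0,0,0,-1],[0,0,0,0,-1]], grip_force=35)

```text
time: 18.17
tcp_pos: [540.9, -148.2, 39.2]
tcp_rot: [2.178, 2.26, 0.003]
wrist_force: [5.4, 0.0, -2.7]
width: 20.6
grip_force: 34.6
```

play_rows(targets=[[-0.2,0.15,0,0,-1],[-0.7,0.15,0,0,-1],[-1.3,0.15,0,0,-1],[-2.0,0.15,0,0,-1],[-2.7,0.15,0,0,-1],[-3.4,0.15,0,0,-1],[-4.1,0.15,0,0,-1],[-4.8,0.15,0,0,-1],[-5.4,0.15,0,0,-1],[-5.8,0.15,0,0,-1],[-6.0,0.15,0,0,-1],[-6.0,0.15,0,0,-1]], grip_force=35)

```text
time: 19.17
tcp_pos: [543.0, -206.4, 39.0]
tcp_rot: [-2.179, -2.26, -0.003]
wrist_force: [-0.7, 9.2, 7.3]
width: 20.3
grip_force: 35.1
```

```bash
python3 - <<'E'
from h import *
S=cap("side");T=cap("top")
o=env.get_obs();print(o["tcp_pos"],o["wrist_force"],o["width"])
a=cv2.resize(T["image"][215:305,330:470],None,fx=4,fy=4,interpolation=3)
b=cv2.resize(S["image"][185:295,280:370],None,fx=2.2,fy=2.2,interpolation=3)
M=np.zeros((600,800,3),np.uint8);M[:a.shape[0],:a.shape[1]]=a;M[:b.shape[0],580:580+b.shape[1]]=b
d=cv2.resize(S["image"][192:222,330:380],None,fx=7.5,fy=7.5,interpolation=3);M[362:362+d.shape[0],:d.shape[1]]=d
cv2.imwrite("pics/m8.png",M[:,:,::-1])
E
```

```text
[ 543.00260432 -206.06509435   38.95552806] [-0.2954651   8.95567617  5.94792801] 20.461357353531227
```

View pics/m8.png

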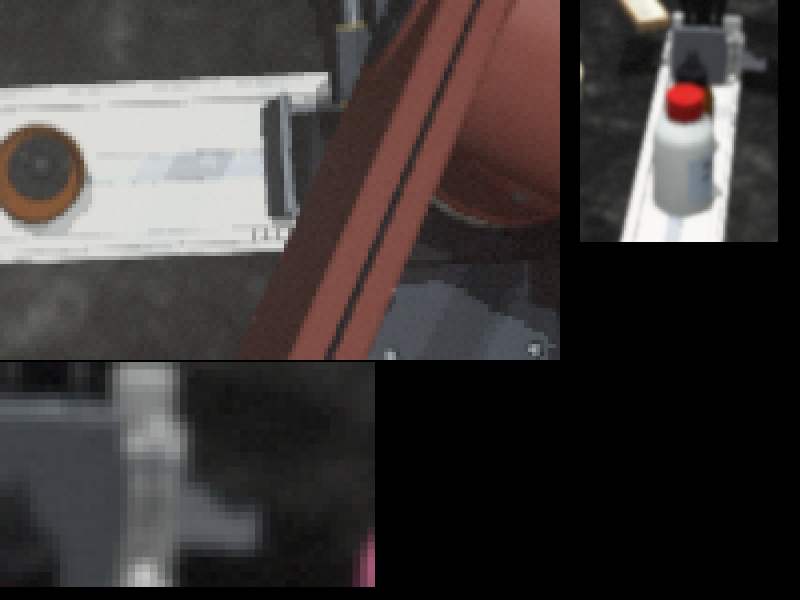

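The tenth picture shows the follower pulled back: the plate edge is at top crop x≈263–290, which is column ~396–402. The dropper and white bottle are still standing. Pointer and tab are hidden by the wrist, so I'll compare the plate's edge profile with the first image.

```bash
cat > pl.py <<'E'
from h import *
T=cap("top");o=env.get_obs();print(o["tcp_pos"].round(1),o["wrist_force"].round(1))
A=cv2.cvtColor(cv2.imread("pics/top0.png"),cv2.COLOR_BGR2GRAY).astype(int);B=cv2.cvtColor(T["image"],cv2.COLOR_RGB2GRAY).astype(int)
for r in (250,256,262): print(r,A[r,358:376].tolist(),"|",B[r,390:412].tolist())
# predicted columns of plate bottom-ish/top edges for travel
y0=-147.6+47
for s in(0,56,58,60,62):
    P=lambda z:proj(T,(534.5-.0375*(y0-s),y0-s,z)).round(1)
    print(s,P(68),P(25))
E
python3 pl.py
```

```text
[ 543. -206.   39.] [-0.9  8.9  5.5]
250 [215, 216, 215, 216, 134, 67, 73, 136, 138, 83, 55, 51, 50, 51, 57, 62, 66, 63] | [221, 219, 220, 219, 219, 181, 83, 68, 63, 64, 112, 131, 113, 54, 46, 49, 48, 53, 58, 57, 59, 52]
256 [208, 209, 209, 209, 150, 80, 62, 129, 141, 110, 63, 53, 53, 53, 58, 63, 70, 69] | [211, 210, 209, 208, 208, 193, 86, 60, 67, 66, 84, 149, 117, 56, 47, 46, 52, 55, 60, 62, 54, 50]
262 [216, 215, 216, 216, 192, 110, 67, 104, 145, 131, 71, 51, 48, 53, 58, 65, 75, 72] | [221, 221, 221, 221, 220, 221, 150, 73, 69, 64, 60, 131, 135, 91, 53, 49, 54, 57, 53, 52, 55, 50]
0 [367.  254.7] [365.1 256.4]
56 [401.2 253.1] [397.9 254.9]
58 [402.4 253. ] [399.  254.8]
60 [403.7 253. ] [400.2 254.7]
62 [404.9 252.9] [401.4 254.7]
```

Plate band shift is 35.4 px, or 58.0 mm of travel, equal to the TCP's 58 mm, so the grip isn't slipping. The needed travel is 60.4 mm, so I'll pull 2.5 mm more.

play_rows(targets=[[-0.1,0,0,0,-1],[-0.2,0,0,0,-1],[-0.25,0,0,0,-1],[-0.25,0,0,0,-1],[-0.25,0,0,0,-1],[-0.25,0,0,0,-1]])

```text
time: 19.82
tcp_pos: [543.1, -208.3, 39.0]
tcp_rot: [-2.178, -2.26, -0.003]
wrist_force: [-0.6, 9.7, 7.4]
width: 20.7
grip_force: 35.1
```

```bash
python3 pl.py | head -4; python3 - <<'E'
from h import *
S=cap("side");b=cv2.cvtColor(cv2.imread("pics/side0.png"),cv2.COLOR_BGR2GRAY).astype(int);a=cv2.cvtColor(S["image"],cv2.COLOR_RGB2GRAY).astype(int)
for r in range(196,218): print(r,b[r,344:366:1].tolist(),"|",a[r,344:366].tolist())
for s in(56,58,60,62): print(s,proj(S,(501+.0375*s,-151-s,17)).round(2))
print("tab",proj(S,(501.4,-211.4,16)).round(2),proj(S,(495,-211.4,16)).round(2))
E
```

```text
[ 543.1 -208.3   38.9] [0.2 9.3 5.9]
250 [215, 216, 215, 216, 134, 67, 73, 136, 138, 83, 55, 51, 50, 51, 57, 62, 66, 63] | [220, 220, 219, 219, 218, 219, 218, 101, 64, 63, 65, 79, 134, 112, 52, 48, 48, 49, 51, 58, 57, 56]
256 [208, 209, 209, 209, 150, 80, 62, 129, 141, 110, 63, 53, 53, 53, 58, 63, 70, 69] | [209, 209, 210, 209, 208, 207, 208, 110, 69, 67, 66, 59, 131, 135, 89, 47, 44, 47, 53, 60, 65, 54]
262 [216, 215, 216, 216, 192, 110, 67, 104, 145, 131, 71, 51, 48, 53, 58, 65, 75, 72] | [220, 220, 221, 221, 220, 220, 220, 159, 74, 63, 63, 59, 112, 150, 132, 48, 47, 51, 53, 53, 48, 50]
196 [140, 140, 138, 141, 142, 142, 143, 139, 122, 86, 53, 42, 40, 43, 41, 40, 37, 36, 35, 36, 36, 39] | [71, 101, 121, 128, 129, 129, 130, 127, 113, 76, 42, 26, 26, 27, 23, 27, 19, 23, 22, 21, 22, 24]
197 [138, 138, 136, 135, 136, 139, 142, 141, 122, 84, 53, 43, 43, 41, 39, 37, 38, 37, 36, 39, 38, 39] | [95, 111, 121, 125, 127, 127, 129, 126, 109, 75, 42, 28, 24, 24, 24, 22, 21, 22, 26, 24, 24, 20]
198 [139, 138, 138, 139, 138, 150, 169, 172, 147, 103, 65, 44, 41, 42, 41, 35, 36, 36, 37, 41, 38, 41]
[... 3373 characters left out ...]
246, 244, 237, 230, 230, 236, 226, 170, 109, 90, 93, 95, 99, 100, 101, 104, 104, 97, 78, 60] | [64, 67, 82, 101, 104, 105, 106, 110, 107, 93, 85, 85, 85, 86, 86, 88, 92, 92, 88, 82, 55, 32]
216 [166, 229, 243, 240, 229, 222, 226, 234, 221, 157, 93, 70, 71, 71, 73, 78, 81, 85, 84, 80, 69, 59] | [63, 72, 87, 101, 103, 101, 107, 111, 104, 82, 64, 63, 65, 66, 68, 69, 75, 77, 75, 66, 47, 30]
217 [155, 220, 235, 229, 211, 201, 218, 229, 206, 142, 79, 53, 50, 50, 52, 55, 60, 66, 67, 67, 59, 58] | [65, 72, 94, 104, 106, 107, 110, 110, 97, 70, 42, 38, 37, 41, 40, 41, 48, 49, 46, 41, 32, 28]
56 [353.5  208.97]
58 [353.55 208.51]
60 [353.6  208.05]
62 [353.64 207.59]
tab [354.46 208.44] [357.46 208.68]
```

Travel is now 60.3 mm from the plate and 60.1 mm from the TCP, against the 60.4 mm measured to the tab. The grip is steady at 35 N, so I'll hand in.

```bash
python3 -c "
from cell import close_job
print(close_job())"
```

```text
the job is handed in; nothing more can be done
None
```

The white bottle stands upright and released in the gap between the two standing bottles, and I handed the job in after about 20 s with the gripper holding the knob about 60 mm back; the wrist hid pointer and tab, so I set that from the plate's shift (60.3 mm against 60.4 mm to the tab).

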